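Seat the mixing beaker on the inclined mixer's square drive

TASK

Put the empty blue mixing beaker on the mixer: grip it by its sides, tilt it to the slope of the mixer and set its square foot on the square drive recess, keeping hold of it. The drive has stopped at some odd angle, so press the beaker down along the spindle and turn it a little at a time until the foot drops in and the beaker sits fully home, flush on the drive plate; then let go. Do not disturb the jars and the dropper bottle.

Things in the scene. Friction and masses are not known exactly. Their poses are not given: they have to be found in the camera images.
- beaker: Blue plastic mixing beaker, open at the top, 0.08 to 0.17 kg, standing upright on the bench, 100 mm high, any heading. Origin: centre of the underside of its white square foot; z up along the beaker. The foot is a block 40 x 40 mm, sides along the beaker's x and y, 16 mm high; above it the round wall, whose flat underside is the shoulder round the foot.
- beaker_grip (a point): Point on the beaker's axis 75 mm above the foot's underside (same axes as the beaker), a good height to grip. The round wall is straight, 62 mm outside diameter from 16 to 96 mm above the underside, then a lip of 65 mm up to the rim at 100 mm. Wall 3 mm, stiff enough to be gripped across the diameter.
- recess (a point): Point on the spindle in the square drive recess, fixed to the housing: the beaker's origin lies here when it is home, its shoulder flush on the drive plate. z: out along the spindle, 30 degrees from vertical, leaning to the mixer's front; x: up the slope; y: level. Recess 44 x 44 mm, 17 mm deep, top 2 mm flaring to 48; this point is 1 mm above its floor.
- drive_plate (a point): Centre of the flat top of the grey metal drive plate, 86 mm diameter, 16 mm along the spindle from the recess point; same axes, not turning. The square recess has stopped up to 45 degrees either way from square with x and y; gears hold it (up to 1.5 N m). Until lined up within about 5 degrees the foot rests on this top; then it drops 16 mm. Turning through 90 degrees always finds it.
- mixer: Bench mixer, fixed: cream wedge housing with teal plinth and top, 221 mm long (x), 176 mm wide (y), 191 mm high at the back; its face slopes 30 degrees down to the front (-x, with a dark control panel), 89 mm high there. Origin: centre of its underside on the bench, z up. The drive plate is in the middle of the slope, with nothing above it.
- jar_green: Powder jar, white with a lime green screw cap, 50 mm diameter, 68 mm high, loose. Origin: centre of its underside. Leave alone.
- jar_peach: Powder jar, white with a peach screw cap, 50 mm diameter, 68 mm high, loose. Origin: centre of its underside. Leave alone.
- dropper: White dropper bottle, 34 mm diameter, 112 mm high, loose. Origin: centre of its underside. Leave alone.
Things that resemble listed ones, but are neither listed nor needed, are in the scene too. Of the things that look like the beaker, the smaller one is meant.

How it is judged:
On the way, in this order (a step that is already met when the one before it is completed fails the run):
1. the beaker, held in the gripper and tilted in line with the spindle, is brought down to the drive recess (z of beaker in the frame of recess between 0.006 and 0.03 m and x of beaker in the frame of recess between -0.012 and 0.012 m and y of beaker in the frame of recess between -0.012 and 0.012 m and angle between the z axis of beaker and the z axis of recess, either way round below 0.2 rad and contact force between the fingers and beaker above 0.5 N).
2. the foot drops home in the recess while the gripper is still on the beaker (distance between beaker and recess below 0.005 m and z of beaker in the frame of recess below 0.0035 m and contact force between the fingers and beaker above 0.5 N).
At the end, for the whole second after the job is handed in: The beaker stands still in the drive, open end up, fully home with its shoulder on the drive plate: the centre of its underside within 3 mm of its home depth and within 5 mm of the recess point, its axis within 5 degrees of the spindle (z of beaker in the frame of recess below 0.003 m and distance between beaker and recess below 0.005 m and angle between the z axis of beaker and the z axis of recess, either way round below 0.09 rad and angle between beaker's own z axis and vertical below 0.8 rad and linear speed of beaker below 0.01 m/s); the robot touches nothing.
It fails at once if a jar or the dropper bottle is shifted by more than 25 mm or knocked over (distance of any of jar_green, jar_peach, dropper from where it was at the start of the episode above 0.025 m or angle between any of jar_green, jar_peach, dropper's own z axis and vertical above 0.5 rad).
It also fails if it takes over 61 s, if anything falls off the work surface, if the arm or the gripper's body presses on something with over 40 N, if the wrist force passes 120 N, or if a joint passes its speed limit or range.

ROBOT

A 6-joint arm with a two-finger parallel gripper is mounted at the origin on the work surface. World frame = base frame: x ahead of the robot, y to its left, z up, the work surface at z = 0. Lengths are in m, angles in rad, forces in N, time in s.
With the tool pointing down it reaches from about 0.25 to 0.725 m from the base axis. Payload 4 kg.
Tool frame: the origin (TCP) lies on the centre line of the jaws, within the pads' length; the fingertips stand 17 mm ahead of it and the grasp point (between the pads) lies 2 mm behind it; z points along the fingers, y is the line along which they close (so a half turn about z gives the same grasp; the last joint's range is limited). The gripper opens to 85 mm and grips with 20 to 120 N. Pads are 22 mm wide; open, the fingers measure 114 mm over their backs; the gripper's body (76 mm by 85 mm) begins 54 mm behind the grasp point. The pads swing forward as they close: fully open they stand 13 mm farther back than shut.
Start: joints at [-1.115, 0.241, 0.005, 1.335, 0, 1.571], TCP at [0.22, -0.449, 0.248] pointing down, gripper open.
Joint ranges: [-2.72, 2.72], [-1.05, 1.87], [-1.09, 1.28], [-1.99, 2.15], [-1.42, 1.44], [-3.14, 3.14]. Speed limits (rad/s): [2.79, 2.79, 3.14, 3.14, 3.14, 3.14].

INTERFACE

Orientations are given as a unit quaternion [x, y, z, w].
In Python, from workcell import bot, camera, get_calibration gives the robot as it stands.
- The arm moves only by the tool apply_moves, never from a script. Its argument "steps" is a list of rows, each a list of 3 entries, a list of its own where there are three numbers: the shift along the tool's x, y, z as a fraction of full scale, then the turn, a rotation vector about the tool's x, y, z as a fraction of full scale, then the opening, from 0 (shut) to 1 (fully open). A call has exactly 8 rows; each row shifts and turns the commanded pose from where the row before left it, along the tool's axes as they then stand; what a row does not reach is not made up. Full scale, the value 1, is 20 cm for a shift and pi rad for a turn. A row lasts 1/12 s, in which the tool goes at most 41.7 mm and 7.16 degrees, less where a joint would pass 70% of its speed; a pose out of reach is approached as far as the arm can. A call with a number of a shift or a turn outside -1 to 1 is refused whole. A call with a gripper value outside its range is refused whole. The fingers move at their own pace and stop on an object; the grip force is fixed at half the most. Time passes only in rows, so rows that do not move let the fingers close, or fill a call up. It gives the time, the measured TCP pose, the force, the opening and the grip force at its end, in the units of the state.
- bot.get_obs(): the state, without advancing time (a new reading comes with each control period).
- camera(name): name is "scene" or "top" or "wrist"; returns (picture, depth): 384x512x3 uint8, red, green, blue; 384x512 float32, m along the optical axis (not along the pixel's ray), 0 where there is no reading.
- get_calibration(name): a dict with "fov_y" (degrees; the focal length in pixels is half the picture's height over the tangent of half this angle, whatever the lens; pixels are square), "cx", "cy" (the principal point, pixels), "rvec" (rotation vector, rad) and "tvec" (3), from world to camera coordinates, as OpenCV has them. Camera axes: x right, y down, z forward; pixel columns grow to the right and rows downward; lengths in m; the calibration is good to about 2 mm. The wrist camera is an equidistant fisheye: a pixel r from the principal point sees the ray r / f radians off the axis. A picture is of the moment at which its call begins: read the wrist's pose just before it. get_calibration takes no time and is no camera call; for the wrist camera it gives the pose at the moment of the call.
- bot.job_done(): hands the job in; it is judged then, once.
The state is a dict: "clock": time; "joint_pos": joint angles; "joint_vel": joint speeds; "tau": joint torques, N m; "eef_pos": TCP position; "tool_rot": TCP orientation; "ft_force": force on the tool from outside, world axes, zero at the start; "ft_torque": the same for the moment, N m; "grip_width": finger opening in m; "grasp_force": force on a finger pad.
Only numpy, scipy, OpenCV 4.12 (cv2) and the standard library are available. Lean on these libraries where they do the work, as an engineer would, in place of code of your own. Each camera call takes 0.05 s, during which the arm holds its last target. There are 200 camera calls.

## Working session

There is one attempt and no reset: what is moved stays moved. The work goes in short steps, Python scripts to look and compute and a tool call to move; the robot and the scene stay as the last step left them, time stands still between calls to the robot, and variables do not carry over. Pictures are saved under pics/ and viewed, at most 10 in all, crops included, and the job is handed in when it is done.

Besides the shell and the picture viewer there is one more tool, called after ">>>" by a JSON object that holds its "method" and its "body". apply_moves: Moves the arm, as the interface text tells. Its arguments: {"type":"object","properties":{"steps":{"type":"array"}},"required":["steps"]}

```bash
mkdir -p pics; ls
cat > h.py <<'E'
import numpy as np, cv2
from workcell import bot, camera, get_calibration
from scipy.spatial.transform import Rotation as R
def cal(n):
    c=get_calibration(n); f=192/np.tan(np.radians(c['fov_y'])/2)
    return f,c['cx'],c['cy'],R.from_rotvec(np.ravel(c['rvec'])).as_matrix(),np.ravel(c['tvec'])
def cloud(n,d,C=None):
    f,cx,cy,Rm,t=C or cal(n); v,u=np.mgrid[:384,:512]
    x=(u-cx)/f; y=(v-cy)/f
    if n=='wrist':
        r=np.hypot(x,y)+1e-9; k=np.tan(np.minimum(r,1.5))/r; x=x*k; y=y*k
    P=np.stack([x*d,y*d,d],-1)
    return (P-t)@Rm
E
python3 - <<'E'
from h import *
o=bot.get_obs(); print(o)
for n in ['scene','top']:
    p,d=camera(n); np.savez(f'{n}.npz',p=p,d=d); cv2.imwrite(f'pics/{n}.png',p[...,::-1]); print(n,get_calibration(n))
E
```

```text
pics
{'clock': 0.0, 'joint_pos': array([-1.11501989e+00,  2.41417780e-01,  3.70952388e-03,  1.33523305e+00,
       -2.17823610e-06,  1.57083523e+00]), 'joint_vel': array([ 9.18920281e-04, -6.54725498e-04, -6.65544569e-05,  5.47164467e-04,
       -3.72480066e-04,  3.89149080e-04]), 'tau': array([ 3.40976885e-04, -3.72317219e+01,  2.52408922e+01,  1.71265175e-02,
       -4.46744252e-05, -1.00383804e-05]), 'eef_pos': array([ 0.21980785, -0.44840638,  0.24740494]), 'tool_rot': array([ 9.74149496e-01,  2.25901771e-01, -2.43378988e-04, -1.04451010e-03]), 'ft_force': array([0.43073461, 0.84883604, 0.26628052]), 'ft_torque': array([ 0.04782008,  0.02722581, -0.00179552]), 'grasp_force': 0.0, 'grip_width': 0.08529920087641094}
scene {'fov_y': 54.43834978223243, 'cx': 256.0525432001111, 'cy': 195.57424859217116, 'rvec': array([ 0.81192601,  2.53882447, -1.15140858]), 'tvec': array([ 0.35891479, -0.14576819,  1.10312516])}
top {'fov_y': 44.2086461647298, 'cx': 257.65243734998353, 'cy': 195.12940613989804, 'rvec': array([ 2.1265326 , -2.16386343,  0.19121   ]), 'tvec': array([0.07737415, 0.54259549, 1.32651248])}
```

View pics/scene.png

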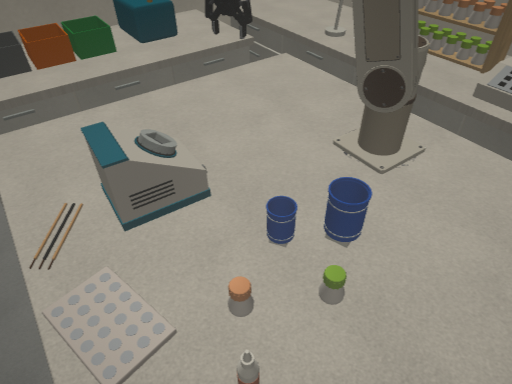

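View pics/top.png

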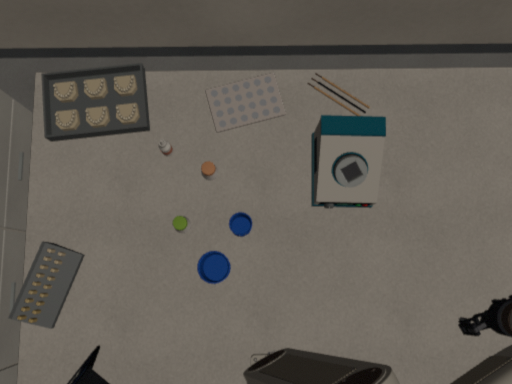

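Candidates for the beaker: the small blue one at scene (281,220) / top (240,224), and the large one at scene (346,210) / top (214,267). I choose the small one. The drive plate is at top (351,170), with a dark square recess that is clearly turned. The green jar is at top (180,223), the peach jar at (208,168) and the dropper at (165,148).

Run:
```python
from h import *
z=np.load('top.npz'); p,d=z['p'],z['d']; P=cloud('top',d)
s=np.load('scene.npz'); ps,ds=s['p'],s['d']; Ps=cloud('scene',ds)
for n,pp,PP in [('top',p,P),('scene',ps,Ps)]:
    hsv=cv2.cvtColor(pp,cv2.COLOR_RGB2HSV)
    m=((hsv[...,0]>105)&(hsv[...,0]<130)&(hsv[...,1]>130)).astype(np.uint8)
    k,l,st,c=cv2.connectedComponentsWithStats(m)
    for i in range(1,k):
        if st[i,4]>150:
            q=PP[(l==i)]; rim=q[q[:,2]>np.percentile(q[:,2],99.5)-.006][:,:2]
            ctr,r=cv2.minEnclosingCircle(rim.astype(np.float32))
            print(n,c[i].round(),st[i,4],'ztop',np.percentile(q[:,2],99.5).round(4),'rim ctr',np.round(ctr,4),'r',round(r,4))
    for nm,(lo,hi) in dict(green=(35,50),peach=(5,14)).items():
        m=((hsv[...,0]>lo)&(hsv[...,0]<hi)&(hsv[...,1]>110)&(hsv[...,2]>90)&(PP[...,2]>.045)&(PP[...,2]<.09)&(PP[...,0]>.2)&(PP[...,0]<.9)&(abs(PP[...,1])<.6))
        print(n,nm,m.sum(),np.median(PP[m],0).round(3))
# mixer
m=(P[...,2]>.06)&(P[...,2]<.25)
box=np.zeros_like(m); box[110:212,305:395]=1; m&=box
q=P[m]; print('mixer ext',q.min(0).round(3),q.max(0).round(3))
print('rows 171 col 320..384',[tuple(P[171,u].round(3)) for u in (318,325,335,345,351,360,370,378)])
print('col351',[(v,tuple(P[v,351].round(3))) for v in (118,125,132,140,148,155,163,171,180,187,195,203)])
cv2.imwrite('pics/c1.png',cv2.resize(p[100:290,185:405,::-1],None,fx=3,fy=3,interpolation=cv2.INTER_CUBIC)[:570])
print('dropper',P[148,165],P[150,166])
```

```text
top [240. 224.] 403 ztop 0.1067 rim ctr [0.4551 0.119 ] r 0.0315
top [213. 267.] 798 ztop 1.395 rim ctr [0.3247 0.093 ] r 0.0001
top green 151 [0.466 0.289 0.069]
top peach 141 [0.62  0.209 0.069]
scene [351. 195.] 190 ztop 0.1356 rim ctr [0.3414 0.192 ] r 0.0427
scene green 403 [0.472 0.295 0.067]
scene peach 336 [0.625 0.214 0.067]
mixer ext [ 0.5   -0.272  0.06 ] [ 0.733 -0.092  0.201]
rows 171 col 320..384 [(np.float64(0.592), np.float64(-0.096), np.float64(0.139)), (np.float64(0.592), np.float64(-0.115), np.float64(0.136)), (np.float64(0.587), np.float64(-0.138), np.float64(0.16)), (np.float64(0.591), np.float64(-0.169), np.float64(0.141)), (np.float64(0.59), np.float64(-0.185), np.float64(0.143)), (np.float64(0.586), np.float64(-0.206), np.float64(0.158)), (np.float64(0.589), np.float64(-0.237), np.float64(0.142)), (np.float64(0.59), np.float64(-0.26), np.float64(0.138))]
col351 [(118, (np.float64(0.725), np.float64(-0.182), np.float64(0.188))), (125, (np.float64(0.705), np.float64(-0.181), np.float64(0.19))), (132, (np.float64(0.685), np.float64(-0.179), np.float64(0.193))), (140, (np.float64(0.667), np.float64(-0.182), np.float64(0.176))), (148, (np.float64(0.648), np.float64(-0.183), np.float64(0.167))), (155, (np.float64(0.628), np.float64(-0.181), np.float64(0.169))), (163, (np.float64(0.607), np.float64(-0.181), np.float64(0.168))), (171, (np.float64(0.59), np.float64(-0.185), np.float64(0.143))), (180, (np.float64(0.564), np.float64(-0.183), np.float64(0.146))), (187, (np.float64(0.547), np.float64(-0.184), np.float64(0.135))), (195, (np.float64(0.531), np.float64(-0.191), np.float64(0.099))), (203, (np.float64(0.51), np.float64(-0.193), np.float64(0.086)))]
dropper [0.6818323  0.33290563 0.06760091] [0.67599396 0.33005187 0.06707746]
```

View pics/c1.png

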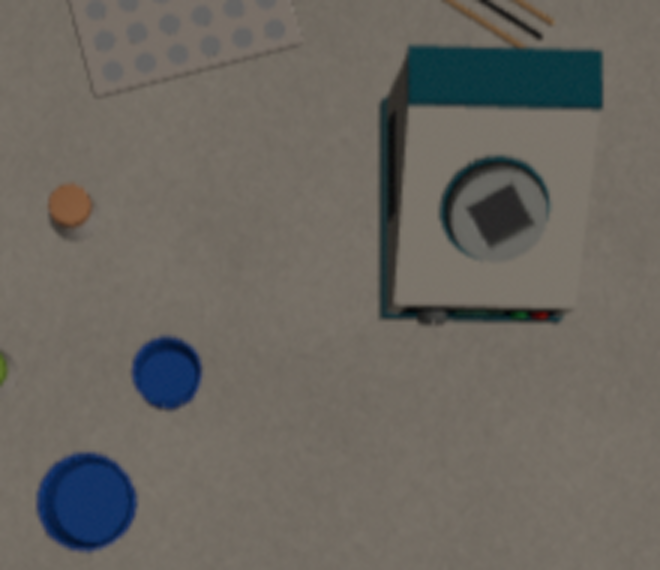

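The close crop confirms it: the small beaker is at crop (167,373) and the large one at (87,501). The plate is at crop (497,211), with its dark square turned about 25–30°.

```bash
cat >> h.py <<'E'
def rays(n,uv,C=None):
    f,cx,cy,Rm,t=C or cal(n); uv=np.atleast_2d(uv).astype(float)
    x=(uv[:,0]-cx)/f; y=(uv[:,1]-cy)/f; 
    if n=='wrist':
        r=np.hypot(x,y)+1e-9; D=np.stack([np.sin(r)*x/r,np.sin(r)*y/r,np.cos(r)],-1)
    else: D=np.stack([x,y,np.ones_like(x)],-1)
    return -Rm.T@t, D@Rm
def onplane(n,uv,p0,nrm=(0,0,1),C=None):
    o,D=rays(n,uv,C); nrm=np.array(nrm); s=((np.array(p0)-o)@nrm)/(D@nrm); return o+D*s[:,None]
E
python3 - <<'E'
from h import *
z=np.load('top.npz'); p,d=z['p'],z['d']; P=cloud('top',d)
hsv=cv2.cvtColor(p,cv2.COLOR_RGB2HSV)
def blob(m,near):
    k,l,st,c=cv2.connectedComponentsWithStats(m.astype(np.uint8)); i=l[near[1],near[0]]; return l==i
m=blob((hsv[...,0]>105)&(hsv[...,0]<130)&(hsv[...,1]>130),(240,224))
c=cv2.findContours(m.astype(np.uint8),0,1)[0][0][:,0]
q=onplane('top',c,(0,0,.1)); e=cv2.fitEllipse(q[:,:2].astype(np.float32)); print('beaker rim',e)
t=blob((hsv[...,0]>88)&(hsv[...,0]<102)&(hsv[...,1]>100),(355,126))
c=max(cv2.findContours(t.astype(np.uint8),0,1)[0],key=len)
ap=cv2.approxPolyDP(c,4,True)[:,0]; print(ap.tolist()); print(onplane('top',ap,(0,0,.191)).round(4))
r=cv2.minAreaRect(c); print('rect',r); b=cv2.boxPoints(r); print(onplane('top',b,(0,0,.191)).round(4))
# slope plane fit
pts=np.array([(v,u) for v in range(140,198) for u in range(322,378) if not 19**2>(u-351)**2+(v-169)**2])
Q=P[pts[:,0],pts[:,1]]; A=np.c_[Q[:,:2],np.ones(len(Q))]; w=np.ones(len(Q),bool)
for _ in range(5):
    s=np.linalg.lstsq(A[w],Q[w,2],rcond=None)[0]; w=abs(A@s-Q[:,2])<.008
n=np.array([-s[0],-s[1],1]);n/=np.linalg.norm(n); print('slope n',n,w.mean(),'tilt',np.degrees(np.arccos(n[2])),'yaw',np.degrees(np.arctan2(-n[1],-n[0])),'z at .59,-.184',s@[.59,-.184,1])
g=hsv[145:192,328:378]; print(p[171,[330,334,338,342,351,360,364,368,372]].tolist(), p[[152,155,158,161,171,180,184,187,190],351].tolist())
E
```

```text
beaker rim ((0.4558110535144806, 0.11794508248567581), (0.05836214870214462, 0.061517976224422455), 110.51564025878906)
[[321, 118], [322, 134], [385, 134], [384, 117]]
[[ 0.7247 -0.1015  0.191 ]
 [ 0.6807 -0.1024  0.191 ]
 [ 0.6784 -0.2695  0.191 ]
 [ 0.7252 -0.2698  0.191 ]]
rect ((353.01654052734375, 125.3379135131836), (64.3798828125, 18.869104385375977), 1.4320961236953735)
[[ 0.6809 -0.0987  0.191 ]
 [ 0.7327 -0.102   0.191 ]
 [ 0.726  -0.2736  0.191 ]
 [ 0.6741 -0.2692  0.191 ]]
slope n [-0.49860286  0.0167145   0.86666938] 0.9863400847856807 tilt 29.92612318776945 yaw -1.9199885284060134 z at .59,-.184 0.13454846806212192
[[119, 113, 103], [33, 35, 35], [103, 102, 97], [51, 50, 49], [41, 40, 41], [50, 50, 47], [102, 102, 96], [113, 109, 100], [123, 116, 106]] [[46, 67, 69], [50, 49, 47], [102, 101, 96], [102, 100, 95], [41, 40, 41], [63, 63, 58], [103, 102, 97], [113, 110, 102], [123, 116, 106]]
```

```bash
cat >> h.py <<'E'
def pose():
    o=bot.get_obs(); return np.array(o['eef_pos']),R.from_quat(o['tool_rot']),o
def delta(pt,Rt=None):
    p,r,o=pose(); print('tool-frame shift/0.2:',(r.inv().apply(np.array(pt)-p)/.2).round(3),'dist',np.linalg.norm(pt-p).round(3))
    if Rt is not None: print('turn/pi (tool):',((r.inv()*Rt).as_rotvec()/np.pi).round(3))
def down(ydir): # tool pointing down with y along heading ydir (rad)
    y=np.array([np.cos(ydir),np.sin(ydir),0]); z=np.array([0,0,-1.]); return R.from_matrix(np.c_[np.cross(y,z),y,z])
E
python3 - <<'E'
from h import *
p,r,o=pose(); f,cx,cy,Rm,t=cal('wrist'); c=-Rm.T@t
print('cam in tool',r.inv().apply(c-p).round(4),'axis',r.inv().apply(Rm[2]).round(3),'xaxis',r.inv().apply(Rm[0]).round(3),'f',f,cx,cy)
print('scene cam',-cal('scene')[3].T@cal('scene')[4])
delta([.50,-.185,.33],r*R.from_rotvec([0,0,-np.pi/2]))
E
```

```text
cam in tool [ 0.0739 -0.0004 -0.1253] axis [-0.293  0.001  0.956] xaxis [ 0.     1.    -0.001] f 297.3186396354542 252.3660664376819 189.26710248822218
scene cam [0.81874606 0.55296487 0.62517043]
tool-frame shift/0.2: [ 1.838 -0.567 -0.411] dist 0.393
turn/pi (tool): [ 0.   0.  -0.5]
```

>>> {"method": "apply_moves", "body": {"steps": [[[0,0,-0.05],[0,0,-0.038],1],[[0,0,-0.05],[0,0,-0.038],1],[[0,0,-0.05],[0,0,-0.038],1],[[0,0,-0.05],[0,0,-0.038],1],[[0,0,-0.05],[0,0,-0.038],1],[[0,0,-0.05],[0,0,-0.038],1],[[0,0,-0.05],[0,0,-0.038],1],[[0,0,-0.05],[0,0,-0.038],1]]}}

```text
clock: 0.77
eef_pos: [0.2199, -0.4487, 0.3282]
tool_rot: [0.759, 0.651, 0.0, -0.001]
ft_force: [-0.2, 0.2, 0.8]
grip_width: 0.0854
grasp_force: 0.0
```

>>> {"method": "apply_moves", "body": {"steps": [[[0,0,0],[0,0,-0.038],1],[[0,0,0],[0,0,-0.038],1],[[0,0,0],[0,0,-0.038],1],[[0,0,0],[0,0,-0.038],1],[[0,0,0],[0,0,-0.038],1],[[0,0,0],[0,0,-0.038],1],[[0,0,0],[0,0,-0.038],1],[[0,0,0],[0,0,-0.038],1]]}}

```text
clock: 1.43
eef_pos: [0.2199, -0.4487, 0.3277]
tool_rot: [0.375, 0.927, 0.0, -0.001]
ft_force: [-0.4, 0.3, -0.6]
grip_width: 0.0856
grasp_force: 0.0
```

Run:
```python
from h import *
p,r,o=pose(); print(p,o['joint_pos'].round(2),o['clock'],o['ft_force'])
delta([.48,-.185,.33],down(np.radians(89)))
```

```text
[ 0.2199434  -0.44870314  0.3277421 ] [-1.12  0.22  0.19  1.54 -0.   -0.35] 1.4333 [-0.40819862  0.29113936 -0.62185048]
tool-frame shift/0.2: [-0.016  1.852 -0.011] dist 0.37
turn/pi (tool): [ 0.    -0.    -0.239]
```

>>> {"method": "apply_moves", "body": {"steps": [[[0,0.2,0],[0,0,0],1],[[0,0.2,0],[0,0,0],1],[[0,0.2,0],[0,0,0],1],[[0,0.2,0],[0,0,0],1],[[0,0.2,0],[0,0,0],1],[[0,0.2,0],[0,0,0],1],[[0,0.2,0],[0,0,0],1],[[0,0.2,0],[0,0,0],1]]}}

```text
clock: 2.1
eef_pos: [0.445, -0.2188, 0.328]
tool_rot: [0.378, 0.926, -0.0, -0.0]
ft_force: [1.0, -0.2, -0.2]
grip_width: 0.0854
grasp_force: 0.0
```

>>> {"method": "apply_moves", "body": {"steps": [[[-0.02,0.13,0],[0,0,0],1],[[0,0.12,0],[0,0,0],1],[[0,0,0],[0,0,-0.039],1],[[0,0,0],[0,0,-0.039],1],[[0,0,0],[0,0,-0.039],1],[[0,0,0],[0,0,-0.039],1],[[0,0,0],[0,0,-0.039],1],[[0,0,0],[0,0,-0.039],1]]}}

```text
clock: 2.77
eef_pos: [0.4818, -0.1874, 0.3277]
tool_rot: [0.017, 1.0, 0.0, -0.001]
ft_force: [-0.2, 0.2, 0.3]
grip_width: 0.0855
grasp_force: 0.0
```

Run:
```python
from h import *
p,r,o=pose(); print(p,o['joint_pos'].round(2),o['clock'],r.as_matrix().round(3))
C=cal('wrist'); im,d=camera('wrist'); np.savez('w1.npz',p=im,d=d,C=np.array(C,dtype=object),tcp=p,allow_pickle=True)
cv2.imwrite('pics/w1.png',im[...,::-1])
```

```text
[ 0.48183665 -0.18741541  0.32768387] [-0.37  0.26  0.23  1.55  0.   -0.34] 2.7667 [[-0.999  0.034 -0.001]
 [ 0.034  0.999  0.001]
 [ 0.001  0.    -1.   ]]
```

View pics/w1.png

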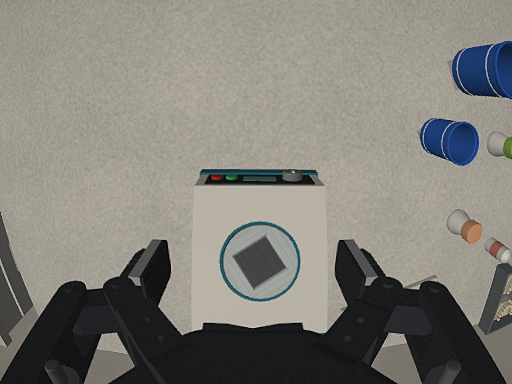

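The wrist view shows the plate centred near (260,261). Its turned square recess has corners near (234,248), (268,235), (287,272) and (254,290).

Run:
```python
from h import *
z=np.load('w1.npz',allow_pickle=True); p,d=z['p'],z['d']; C=tuple(z['C']); P=cloud('wrist',d,C)
hsv=cv2.cvtColor(p,cv2.COLOR_RGB2HSV)
teal=(hsv[...,0]>85)&(hsv[...,0]<105)&(hsv[...,1]>110)
box=np.zeros_like(teal); box[215:308,212:308]=1
m=(teal&box).astype(np.uint8); k,l,st,c=cv2.connectedComponentsWithStats(m); 
i=1+st[1:,4].argmax(); print('teal ring',st[i],c[i])
# slope plane from depth (housing, cream)
v,u=np.mgrid[:384,:512]; rr=np.hypot(u-260,v-261)
def fit(msk,tol=.004):
    Q=P[msk&(d>0)]; A=np.c_[Q[:,:2],np.ones(len(Q))]; w=np.ones(len(Q),bool)
    for _ in range(6): s=np.linalg.lstsq(A[w],Q[w,2],rcond=None)[0]; w=abs(A@s-Q[:,2])<tol
    n=np.array([-s[0],-s[1],1]); n/=np.linalg.norm(n); print('n',n.round(4),'tilt',np.degrees(np.arccos(n[2])).round(2),'yaw',np.degrees(np.arctan2(-n[1],-n[0])).round(2),'z(.59,-.185)',(s@[.59,-.185,1]).round(4),len(Q),w.mean().round(2)); return n,s
n1,s1=fit((rr>46)&(u>200)&(u<320)&(v>195)&(v<318))
sat=hsv[...,1]; val=hsv[...,2]
plate=(rr<38)&(rr>30)&~teal&(val>110); n2,s2=fit(plate)
yaw=np.radians(-1.3); n=np.array([-np.sin(np.pi/6)*np.cos(yaw),-np.sin(np.pi/6)*np.sin(yaw),np.cos(np.pi/6)])
p0=np.median(P[plate],0); print('p0',p0)
# outer edge of plate+ring : contour of filled ring
cn=cv2.convexHull(np.argwhere(l==i)[:,::-1].astype(np.int32))[:,0]
q=onplane('wrist',cn,p0,n,C)
ex=np.array([np.cos(yaw)*np.cos(np.pi/6),np.sin(yaw)*np.cos(np.pi/6),.5]); ey=np.cross(n,ex)
ab=np.c_[(q-p0)@ex,(q-p0)@ey].astype(np.float32); e=cv2.fitEllipse(ab); print('ring ell mm',np.round(np.array(e[0])*1e3,1),np.round(np.array(e[1])*1e3,1)); print('ring centre',p0+ex*e[0][0]+ey*e[0][1])
dark=((val<120)&(rr<34)).astype(np.uint8); dark=cv2.morphologyEx(dark,cv2.MORPH_OPEN,np.ones((3,3)))
k,l2,st2,c2=cv2.connectedComponentsWithStats(dark); j=l2[262,260]; print('dark',st2[j],c2[j], val[262,225:300:3])
c=max(cv2.findContours((l2==j).astype(np.uint8),0,1)[0],key=len)[:,0]
q=onplane('wrist',c,p0,n,C); ab=np.c_[(q-p0)@ex,(q-p0)@ey].astype(np.float32); r=cv2.minAreaRect(ab*1000); print('recess rect mm',r,'centre',p0+ex*r[0][0]/1e3+ey*r[0][1]/1e3)
```

```text
teal ring [220 222  80  80 543] [255.95395948 260.16758748]
n [-0.5012  0.0191  0.8651] tilt 30.1 yaw -2.19 z(.59,-.185) 0.1331 7869 1.0
n [-0.5009  0.0201  0.8653] tilt 30.09 yaw -2.3 z(.59,-.185) 0.1621 1514 0.95
p0 [ 0.58563589 -0.18210131  0.15846455]
ring ell mm [-2.3 -0.8] [92.3 92.5]
ring centre [ 0.58361942 -0.18281351  0.15730997]
dark [ 233  237   52   51 1502] [258.83754993 261.82822903] [161 164 159 165  85  67  72  66  70  69  68  70  68  69  66  68  71  68
  69  85 166 162 155 164 145]
recess rect mm ((-1.929697036743164, -1.5407981872558594), (45.51118469238281, 45.31584167480469), 31.30905532836914) centre [ 0.5839302 -0.1836038  0.1574997]
```

The plate top centre is at (0.5837, −0.1833, 0.1573), with a 45 mm recess turned 31° about the spindle. The ring and square centres agree within 1 mm, and tilt and sizes match the description. Next is the beaker.

>>> {"method": "apply_moves", "body": {"steps": [[[0.023,0.19,0],[0,0,0],1],[[0.023,0.19,0],[0,0,0],1],[[0.023,0.19,0],[0,0,0],1],[[0.023,0.19,0],[0,0,0],1],[[0.023,0.19,0],[0,0,0],1],[[0.023,0.19,0.07],[0,0,0],1],[[0.023,0.19,0.07],[0,0,0],1],[[0.023,0.19,0.07],[0,0,0],1]]}}

```text
clock: 3.48
eef_pos: [0.457, 0.1194, 0.2859]
tool_rot: [0.022, 1.0, 0.0, 0.0]
ft_force: [0.2, -0.4, -0.2]
grip_width: 0.0855
grasp_force: 0.0
```

>>> {"method": "apply_moves", "body": {"steps": [[[0,0,0.14],[0,0,0],1],[[0,0,0.14],[0,0,0],1],[[0,0,0.14],[0,0,0],1],[[0,0,0],[0,0,0],1],[[0,0,0],[0,0,0],1],[[0,0,0],[0,0,0],1],[[0,0,0],[0,0,0],1],[[0,0,0],[0,0,0],1]]}}

```text
clock: 4.15
eef_pos: [0.459, 0.1177, 0.2043]
tool_rot: [0.021, 1.0, 0.001, 0.002]
ft_force: [-0.2, -0.8, 0.3]
grip_width: 0.0854
grasp_force: 0.0
```

Run:
```python
from h import *
p,r,o=pose(); print(p,o['joint_pos'].round(2),o['clock'])
C=cal('wrist'); im,d=camera('wrist'); cv2.imwrite('pics/w2.png',im[...,::-1])
np.savez('w2.npz',p=im,d=d,C=np.array(C,dtype=object))
hsv=cv2.cvtColor(im,cv2.COLOR_RGB2HSV); m=((hsv[...,0]>105)&(hsv[...,0]<130)&(hsv[...,1]>130)).astype(np.uint8)
k,l,st,c=cv2.connectedComponentsWithStats(m)
for i in range(1,k):
    if st[i,4]>300: print(st[i],c[i].round())
P=cloud('wrist',d,C); q=P[(m>0)&(P[...,2]>.093)&(P[...,2]<.107)&(np.hypot(P[...,0]-.456,P[...,1]-.118)<.045)]
print(len(q),cv2.minEnclosingCircle(q[:,:2].astype(np.float32)), q.min(0),q.max(0))
```

```text
[0.45897752 0.11770249 0.20427535] [ 0.25  0.21 -0.15  1.21  0.    0.29] 4.15
[ 289    0  119   98 9823] [348.  45.]
[280  30  49  66 652] [295.  71.]
[ 213  143   79   85 4940] [252. 187.]
1285 ((0.4556989371776581, 0.11764147132635117), 0.03222152218222618) [0.42357869 0.08554777 0.09300759] [0.48777576 0.14920866 0.10240809]
```

View pics/w2.png

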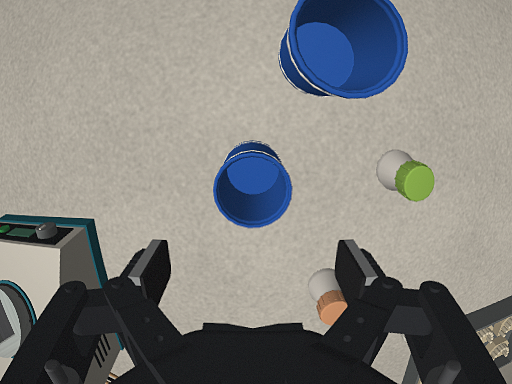

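The wrist view shows the small beaker's rim at (252,187), centred between the fingers. Its radius measures 32.2 mm against 32.5 mm expected, so I descend and grip.

>>> {"method": "apply_moves", "body": {"steps": [[[0.016,0,0.06],[0,0,0],1],[[0,0,0.12],[0,0,0],1],[[0,0,0.12],[0,0,0],1],[[0,0,0.12],[0,0,0],1],[[0,0,0.12],[0,0,0],1],[[0,0,0.116],[0,0,0],1],[[0,0,0],[0,0,0],1],[[0,0,0],[0,0,0],1]]}}

```text
clock: 4.87
eef_pos: [0.4539, 0.1175, 0.071]
tool_rot: [0.021, 1.0, -0.0, -0.001]
ft_force: [-0.7, 0.4, 0.8]
grip_width: 0.0861
grasp_force: 0.0
```

>>> {"method": "apply_moves", "body": {"steps": [[[0,0,0],[0,0,0],0],[[0,0,0],[0,0,0],0],[[0,0,0],[0,0,0],0],[[0,0,0],[0,0,0],0],[[0,0,0],[0,0,0],0],[[0,0,0],[0,0,0],0],[[0,0,0],[0,0,0],0],[[0,0,0],[0,0,0],0]]}}

```text
clock: 5.53
eef_pos: [0.4566, 0.1181, 0.0736]
tool_rot: [0.02, 1.0, 0.001, 0.003]
ft_force: [-0.4, -1.9, 6.8]
grip_width: 0.0639
grasp_force: 66.3
```

>>> {"method": "apply_moves", "body": {"steps": [[[0,0,-0.05],[0,0,0],0],[[0,0,-0.15],[0,0,0],0],[[0,0,-0.2],[0,0,0],0],[[0,0,-0.2],[0,0,0],0],[[0,0,-0.2],[0,0,0],0],[[0,0,-0.2],[0,0,0],0],[[0,0,-0.2],[0,0,0],0],[[0,0,-0.18],[0,0,0],0]]}}

```text
clock: 6.2
eef_pos: [0.454, 0.1177, 0.3508]
tool_rot: [0.02, 1.0, 0.001, 0.002]
ft_force: [0.9, 0.5, -0.9]
grip_width: 0.0643
grasp_force: 66.6
```

>>> {"method": "apply_moves", "body": {"steps": [[[-0.05,-0.185,0],[0,0,0],0],[[-0.05,-0.185,0],[0,0,0],0],[[-0.05,-0.185,0],[0,0,0],0],[[-0.05,-0.185,0],[0,0,0],0],[[-0.05,-0.185,0],[0,0,0],0],[[-0.05,-0.185,0],[0,0,0],0],[[-0.05,-0.185,0],[0,0,0],0],[[-0.05,-0.185,0],[0,0,0],0]]}}

```text
clock: 6.87
eef_pos: [0.5222, -0.1831, 0.3481]
tool_rot: [0.02, 1.0, -0.0, 0.001]
ft_force: [0.1, 0.4, -1.1]
grip_width: 0.0646
grasp_force: 66.6
```

>>> {"method": "apply_moves", "body": {"steps": [[[0,0,0],[0,-0.033,0],0],[[0,0,0],[0,-0.033,0],0],[[0,0,0],[0,-0.033,0],0],[[0,0,0],[0,-0.034,0],0],[[0,0,0],[0,-0.034,0],0],[[0,0,0],[0,0,0],0],[[0,0,0],[0,0,0],0],[[0,0,0],[0,0,0],0]]}}

```text
clock: 7.53
eef_pos: [0.5234, -0.1817, 0.3496]
tool_rot: [0.019, 0.965, -0.006, 0.26]
ft_force: [-0.0, -1.3, -1.2]
grip_width: 0.0646
grasp_force: 66.7
```

```bash
cat >> h.py <<'E'
N=np.array([-.5,.019,.8658]); N/=np.linalg.norm(N); REC=np.array([.5837,-.1833,.1573])-.016*N
EY=np.cross(N,[1,0,0]); EY/=np.linalg.norm(EY); EX=np.cross(EY,N)
RT=R.from_matrix(np.c_[-EX,EY,-N])
L=.0736
def state(p,r):
    q=r.apply([0,0,L])+p-REC; z=r.apply([0,0,-1]); y=r.apply([0,1,0])
    print('beaker in recess mm x,y,z',(np.array([q@EX,q@EY,q@N])*1e3).round(1),'tilt err deg',np.degrees([z@EX,z@EY]).round(2),'turn deg',np.degrees(np.arctan2(-(y@EX),y@EY)).round(1))
E
python3 - <<'E'
from h import *
p,r,o=pose(); print(p,o['joint_pos'].round(2),o['clock'],o['ft_force'],o['grasp_force']); state(p,r)
delta(REC+N*(.06+L),RT)
im,d=camera('scene'); np.savez('s2.npz',p=im,d=d)
C=cal('scene'); q=C[3]@(p+r.apply([0,0,.05]))+C[4]; u=int(C[0]*q[0]/q[2]+C[1]); v=int(C[0]*q[1]/q[2]+C[2]); print(u,v)
cv2.imwrite('pics/s2.png',cv2.resize(im[v-50:v+50,u-60:u+60,::-1],None,fx=6,fy=6,interpolation=cv2.INTER_CUBIC))
E
```

```text
[ 0.5233931  -0.18167408  0.34962108] [-0.43 -0.04 -0.18  0.94  0.19 -0.34] 7.5333 [-0.01366894 -1.28372366 -1.17694922] 66.66273768605038
beaker in recess mm x,y,z [ 44.1  -2.8 139.1] tilt err deg [-0.11  0.14] turn deg -2.6
tool-frame shift/0.2: [0.221 0.004 0.395] dist 0.091
turn/pi (tool): [-0.001  0.001 -0.014]
161 71
```

View pics/s2.png

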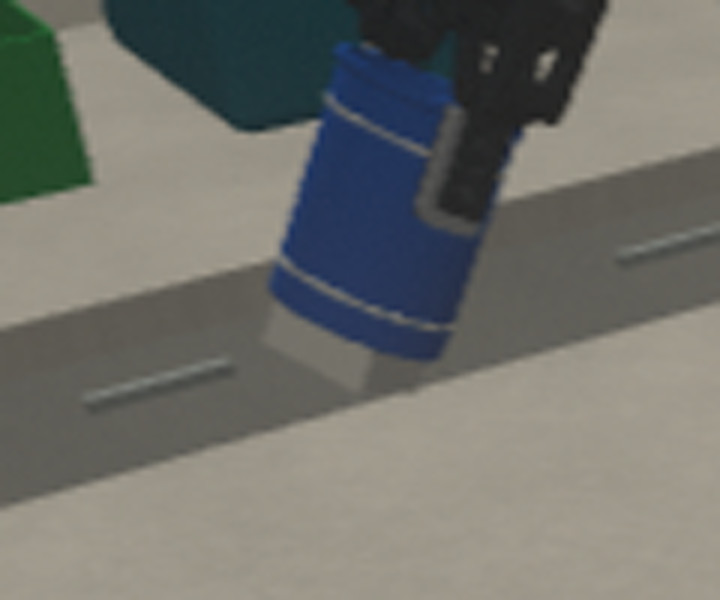

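The crop shows the beaker tilted and held well. The foot's bottom corners are at crop (263,345) and (361,392), and that edge gives the foot's heading.

Run:
```python
from h import *
p,r,o=pose(); q0=p+r.apply([0,0,L]); n=r.apply([0,0,-1])
uv=np.array([[263,345],[361,392],[415,390]])/6.+[101,21]
q=onplane('scene',uv,q0,n)-q0; ab=np.c_[q@EX,q@EY]*1e3; print(ab.round(1))
e=ab[1]-ab[0]; print('len',np.hypot(*e),'heading deg mod90',np.degrees(np.arctan2(e[1],e[0]))%90,'radii',np.hypot(*ab.T))
```

```text
[[ 29.1   2.5]
 [  3.8  28.8]
 [-29.    6. ]]
len 36.53296023720129 heading deg mod90 43.82852006744665 radii [29.16261258 29.05893389 29.62726238]
```

The foot heading is about 41° and the recess about 31°, so it needs roughly a 10° turn about +tool z. First I move in above the plate without turning.

>>> {"method": "apply_moves", "body": {"steps": [[[0.055,0,0.1],[0,0,0],0],[[0.055,0,0.1],[0,0,0],0],[[0.055,0,0.1],[0,0,0],0],[[0.055,0,0.095],[0,0,0],0],[[0,0,0],[0,0,0],0],[[0,0,0],[0,0,0],0],[[0,0,0],[0,0,0],0],[[0,0,0],[0,0,0],0]]}}

```text
clock: 8.25
eef_pos: [0.5259, -0.182, 0.2596]
tool_rot: [0.019, 0.965, -0.006, 0.261]
ft_force: [-0.2, 0.2, -1.3]
grip_width: 0.0645
grasp_force: 66.7
```

Run:
```python
from h import *
for _ in range(3):
    p,r,o=pose(); state(p,r); camera('scene')
im,d=camera('wrist'); cv2.imwrite('pics/w3.png',im[...,::-1])
print(o['ft_force'],o['clock']); delta(REC+N*(.026+L),RT)
```

```text
beaker in recess mm x,y,z [ 1.5 -1.2 59.9] tilt err deg [-0.26  0.16] turn deg -2.6
beaker in recess mm x,y,z [ 1.  -1.  59.9] tilt err deg [-0.25  0.16] turn deg -2.6
beaker in recess mm x,y,z [ 0.5 -0.9 59.8] tilt err deg [-0.22  0.15] turn deg -2.6
[-0.70857928 -0.43297218 -0.45632374] 8.35
tool-frame shift/0.2: [-0.004  0.003  0.167] dist 0.033
turn/pi (tool): [-0.001  0.001 -0.015]
```

View pics/w3.png

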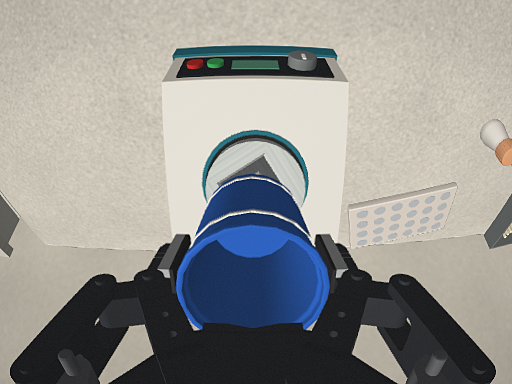

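The wrist view shows the beaker squarely over the plate, with a recess corner showing at (265,157). Lowering now, then pressing gently.

>>> {"method": "apply_moves", "body": {"steps": [[[0,0.002,0.05],[0,0,0],0],[[0,0.002,0.05],[0,0,0],0],[[0,0,0.05],[0,0,0],0],[[0,0,0.05],[0,0,0],0],[[0,0,0.01],[0,0,0],0],[[0,0,0.01],[0,0,0],0],[[0,0,0.005],[0,0,0],0],[[0,0,0],[0,0,0],0]]}}

```text
clock: 9.12
eef_pos: [0.547, -0.1811, 0.2187]
tool_rot: [0.019, 0.965, -0.005, 0.26]
ft_force: [-2.1, 1.3, 6.3]
grip_width: 0.0643
grasp_force: 67.2
```

Run:
```python
from h import *
p,r,o=pose(); state(p,r); print(o['ft_force'].round(1),(o['ft_force']@N).round(1),o['clock'],o['joint_pos'].round(2))
```

```text
beaker in recess mm x,y,z [-0.9  0.8 14. ] tilt err deg [-0.13  0.04] turn deg -2.6
[-2.1  1.3  6.3] 6.5 9.1167 [-0.41  0.09 -0.4   0.59  0.18 -0.32]
```

Contact: 6.5 N along the spindle at the expected height. Now pressing and turning.

>>> {"method": "apply_moves", "body": {"steps": [[[0,0,0.008],[0,0,0.01],0],[[0,0,0.002],[0,0,0.01],0],[[0,0,0.002],[0,0,0.01],0],[[0,0,0.002],[0,0,0.01],0],[[0,0,0],[0,0,0.01],0],[[0,0,0],[0,0,0],0],[[0,0,0],[0,0,0],0],[[0,0,0],[0,0,0],0]]}}

```text
clock: 9.78
eef_pos: [0.5486, -0.1807, 0.2159]
tool_rot: [0.094, 0.961, 0.016, 0.26]
ft_force: [3.5, 3.9, 1.4]
grip_width: 0.0643
grasp_force: 67.0
```

Run:
```python
from h import *
p,r,o=pose(); state(p,r); print(o['ft_force'].round(1),(o['ft_force']@N).round(1),(o['ft_torque']@N).round(2),o['clock'])
```

```text
beaker in recess mm x,y,z [-0.9  1.3 10.8] tilt err deg [-0.14 -0.02] turn deg -11.5
[3.5 3.9 1.4] -0.4 0.08 9.7833
```

It is entering: 10.8 mm depth with no axial force. Pressing on along the spindle.

>>> {"method": "apply_moves", "body": {"steps": [[[0,0,0.01],[0,0,0],0],[[0,0,0.01],[0,0,0],0],[[0,0,0.01],[0,0,0],0],[[0,0,0.01],[0,0,0],0],[[0,0,0.005],[0,0,0],0],[[0,0,0.005],[0,0,0],0],[[0,0,0],[0,0,0],0],[[0,0,0],[0,0,0],0]]}}

```text
clock: 10.45
eef_pos: [0.5537, -0.1809, 0.2073]
tool_rot: [0.094, 0.961, 0.016, 0.26]
ft_force: [2.6, 4.9, 2.9]
grip_width: 0.0642
grasp_force: 67.2
```

Run:
```python
from h import *
p,r,o=pose(); state(p,r); F=o['ft_force']; print('F x,y,z',F@EX,F@EY,F@N,'T',(o['ft_torque']@N).round(2),o['clock'])
```

```text
beaker in recess mm x,y,z [-0.8  1.3  0.8] tilt err deg [-0.16 -0.02] turn deg -11.6
F x,y,z 3.73998868751324 4.841203948495509 1.3214859293934824 T 0.16 10.45
```

>>> {"method": "apply_moves", "body": {"steps": [[[0,0,0.004],[0,0,0],0],[[0,0,0.004],[0,0,0],0],[[0,0,0.004],[0,0,0],0],[[0,0,0.003],[0,0,0],0],[[0,0,0],[0,0,0],0],[[0,0,0],[0,0,0],0],[[0,0,0],[0,0,0],0],[[0,0,0],[0,0,0],0]]}}

```text
clock: 11.12
eef_pos: [0.5545, -0.1811, 0.2073]
tool_rot: [0.094, 0.961, 0.016, 0.261]
ft_force: [-12.9, 6.1, 19.8]
grip_width: 0.0646
grasp_force: 68.7
```

Run:
```python
from h import *
p,r,o=pose(); state(p,r); F=o['ft_force']; print('F x,y,z',F@EX,F@EY,F@N,'T',(o['ft_torque']@N).round(2),o['clock'])
```

```text
beaker in recess mm x,y,z [0.1 1.1 0.3] tilt err deg [-0.27  0.02] turn deg -11.6
F x,y,z -1.2224879120224368 5.685615354522887 23.725158416133414 T 0.2 11.1167
```

It is seated: 24 N axial with the shoulder on the plate. Releasing.

>>> {"method": "apply_moves", "body": {"steps": [[[0,0,0],[0,0,0],1],[[0,0,0],[0,0,0],1],[[0,0,0],[0,0,0],1],[[0,0,0],[0,0,0],1],[[0,0,0],[0,0,0],1],[[0,0,0],[0,0,0],1],[[0,0,0],[0,0,0],1],[[0,0,0],[0,0,0],1]]}}

```text
clock: 11.78
eef_pos: [0.5542, -0.1818, 0.2038]
tool_rot: [0.095, 0.961, 0.015, 0.259]
ft_force: [0.4, -0.8, 0.8]
grip_width: 0.0857
grasp_force: 0.0
```

>>> {"method": "apply_moves", "body": {"steps": [[[0,0,-0.02],[0,0,0],1],[[0,0,-0.05],[0,0,0],1],[[0,0,-0.1],[0,0,0],1],[[0,0,-0.1],[0,0,0],1],[[0,0,-0.1],[0,0,0],1],[[0,0,-0.1],[0,0,0],1],[[0,0,-0.1],[0,0,0],1],[[0,0,0],[0,0,0],1]]}}

```text
clock: 12.45
eef_pos: [0.4976, -0.1802, 0.3084]
tool_rot: [0.095, 0.96, 0.014, 0.263]
ft_force: [0.4, -0.7, -0.0]
grip_width: 0.0852
grasp_force: 0.0
```

Run:
```python
from h import *
p,r,o=pose(); print(p,o['ft_force'],o['grip_width'],o['clock'])
C=cal('wrist'); im,d=camera('wrist'); cv2.imwrite('pics/w4.png',im[...,::-1])
P=cloud('wrist',d,C); hsv=cv2.cvtColor(im,cv2.COLOR_RGB2HSV); m=(hsv[...,0]>105)&(hsv[...,0]<130)&(hsv[...,1]>130)
q=P-REC; q=np.stack([q@EX,q@EY,q@N],-1)[m]; q=q[(np.hypot(q[:,0],q[:,1])<.06)&(abs(q[:,2])<.15)]
zt=np.percentile(q[:,2],99); rim=q[q[:,2]>zt-.004]; print('rim height mm',zt*1e3,'centre',cv2.minEnclosingCircle((rim[:,:2]*1e3).astype(np.float32)), 'rim by +x,-x,+y,-y', [np.percentile(q[s][:,2],98)*1e3 for s in (q[:,0]>.022,q[:,0]<-.022,q[:,1]>.022,q[:,1]<-.022)])
```

```text
[ 0.49759641 -0.1801745   0.30841181] [ 0.36694116 -0.68808931 -0.02103509] 0.0851895055685843 12.45
rim height mm 101.86953000163108 centre ((-2.9708251953125, 1.9022754430770874), 32.3033332824707) rim by +x,-x,+y,-y [np.float64(101.28838653892434), np.float64(101.89070952868845), np.float64(101.84372218984248), np.float64(101.96165913832222)]
```

View pics/w4.png

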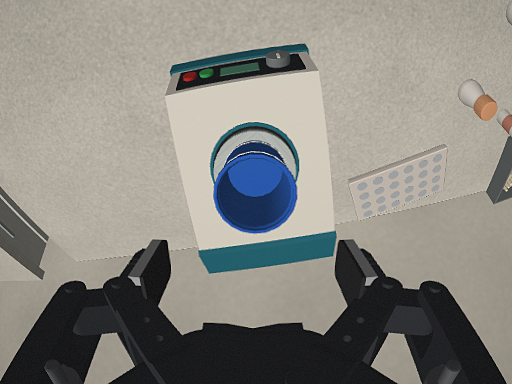

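The beaker stands in the drive with its rim about 101.5 mm above the recess point. The rim is level to within 1 mm all round, so there is no tilt. The gripper is clear, so I hand the job in.

```bash
python3 -c "
from workcell import bot
print(bot.job_done())"
```

```text
the job is handed in; nothing more can be done
None
```

The small blue beaker's foot dropped into the drive recess and the beaker sits fully home and level; I released it, kept the jars and dropper bottle clear of the arm's path, and handed the job in at about 12.5 s (no verdict was returned).

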